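# Seat the guide shoe in the rail clamp

## Robot

A 7-joint arm with a two-finger parallel gripper is mounted at the origin on the work surface. World frame = base frame: x ahead of the robot, y to its left, z up, the work surface at z = 0. Lengths are in mm, angles in rad, forces in N, time in s.
With the tool pointing down it reaches from about 425 to 1025 mm from the base axis. Payload 9.4 kg.
Tool frame: the origin (TCP) lies midway between the tips of the shut fingers; the grasp point (between the pads) lies 19 mm behind it; x points along the fingers, y is the direction in which the jaws open and shut, and the axes are right-handed (so a half turn about x gives the same grasp; the last joint's range is limited). The gripper opens to 85 mm and grips with 20 to 120 N. Pads are 22 mm wide; open, the fingers measure 114 mm over their backs; the gripper's body (76 mm by 85 mm) begins 54 mm behind the grasp point. The pads swing forward as they close: fully open they stand 13 mm farther back than shut.
Start: joints at [-1.22, 0.599, -0.003, 1.599, 0.002, 0.943, -0.08], TCP at [300.785, 659.661, 231.275] pointing down, gripper open.
Joint ranges: [-2.57, 2.57], [-0.35, 1.97], [-1.29, 1.29], [0.11, 2.56], [-1.05, 4.19], [0.11, 1.86], [-2.63, 2.63]. Speed limits (rad/s): [2.22, 2.22, 3.01, 3.01, 3.14, 3.14, 3.14].

## Interface

Orientations are given as a unit quaternion [x, y, z, w].
In Python, from plant import arm, imaging gives the robot as it stands.
- The arm moves only by the tool servo_tool, never from a script. Its argument "rows" is a list of rows, each a list of 2 entries, a list of its own where there are three numbers: the shift along the tool's x, y, z in units of 50 mm (1.0 is 50 mm), then the turn, a rotation vector about the tool's x, y, z in units of 8 degrees (1.0 is 8 degrees). In form: [[[tx, ty, tz], [ax, ay, az]], ...]. A call has 1 to 12 rows; each row shifts and turns the commanded pose from where the row before left it, along the tool's axes as they then stand; what a row does not reach is not made up. A row lasts 1/10 s, in which the tool goes at most 50 mm and 8.59 degrees, less where a joint would pass 70% of its speed; a pose out of reach is approached as far as the arm can. A call is refused whole if a number of a shift passes 1 or a number of a turn 1, either way. A call with a gripper value outside its range is refused whole. "gripper" is the opening in per cent of the stroke, from 0 (shut) to 100 (fully open), set as the call begins (left out, the last holds). The fingers move at their own pace and stop on an object; "grip_force" is the grip in N (left out, the last holds). Time passes only in rows, so rows that do not move let the fingers close. It gives the time, the measured TCP pose, the force and the opening at its end, in the units of the state.
- arm.get_obs(): the state, without advancing time (a new reading comes with each control period).
- imaging.get_image(name): name is "scene" or "side" or "wrist"; returns a dict with "img" (384x512x3 uint8, blue, green, red), "depth" (384x512 float32, mm along the optical axis (not along the pixel's ray), 0 where there is no reading), "camera_matrix" (3x3 intrinsics, pixels), "extrinsics" (4x4, takes a point from world to camera coordinates). Camera axes: x right, y up, looking along -z (the intrinsics and any distortion apply to the point x, -y, -z); pixel columns grow to the right and rows downward; lengths in mm; the calibration is good to about 2 mm. A picture is of the moment at which its call begins.
- arm.finish_job(): hands the job in, once; it reports no verdict.
The state is a dict: "time": time; "q": joint angles; "qd": joint speeds; "joint_torque": joint torques, N m; "position": TCP position; "eef_rot": TCP orientation; "contact_force": force on the tool from outside, world axes, zero at the start; "torque": the same for the moment, N m; "gripper_width": finger opening in mm.
Only numpy, scipy, OpenCV 4.12 (cv2) and the standard library are available. Lean on these libraries where they do the work, as an engineer would, in place of code of your own. Each camera call takes 0.05 s, during which the arm holds its last target.

## Task

Fit the orange guide shoe to the conveyor rail: lay it flat on the aluminium bed in front of the green clamp block and slide it nose first under the overhang, gently, until it is fully home and you feel it press firmly into the springy rubber stop hidden inside. Leave it there resting against the stop, then swing the yellow keeper shut behind it by its black knob and let go. Never ram the stop or wedge the shoe hard against the clamp, and leave everything else on the table where it is.

Things in the scene. Friction and masses are not known exactly. Their poses are not given: they have to be found in the camera images.
- shoe: the orange guide shoe (0.15 kg), a loose bar 106 long (x) x 36 wide (y) x 14 mm thick with an upright grip tab near its tail; origin on its underside, on the middle line, 50 mm from the tail end and 56 mm from the nose end, x points to the nose, z up. The last 18 mm of the nose slope down to 9 mm thick. It starts standing flat on the table
- shoe_grip (a point): middle of the shoe's upright grip tab, 38 mm behind the shoe's origin and 42 mm above its underside; same axes as the shoe. The tab is 24 long (x) x 14 wide (y), and reaches from 14 to 64 mm above the underside: pinch it across y
- shoe_nose (a point): middle of the shoe's nose end, 56 mm ahead of the shoe's origin and 7 mm above its underside; axes of the shoe
- block: the fixed rail section with the green clamp block; origin under the centre of its 250 (x) x 120 (y) x 12 mm aluminium base plate, x is the direction in which the shoe goes in, z up. The base's flat top, the bed, is 12 mm above the origin. The green clamp stands on it from x = 0 to 91 mm
- clamp: the green clamp block on the bed with its overhang, cheeks and lead-in strips; origin and axes are those of block. The overhang runs from x = 0 to 91 mm, 72 mm wide, its underside 17 and top 27 mm above the bed; a round spring cap on it at x = 20 mm reaches 41 mm above the bed, its pin some 6 mm more
- pocket_mouth (a point): middle of the pocket's mouth at bed height, at the block's x = 0; axes of block. The pocket is 40 mm wide between cheeks. Flared lead-in strips, 12 mm high, stand before it from x = -26 mm, 60 mm apart there, narrowing to 40 mm. At x = 20 mm inside, a sprung toe presses down on the shoe with about 3 N (up to about 9 N of resistance to sliding in)
- stop: dark steel stop housing behind the clamp block; origin and axes are those of block. It carries, hidden in the pocket, a spring stop with a rubber face (buffer_face; 10 N per mm, 4 mm of travel, then hard). It is adjusted differently each time and is not measured: the shoe's nose first meets it somewhere between x = 44 and 64 mm, and only feel tells where
- keeper_pivot (a point): the upright hinge axis of the keeper, at the bed's top; fixed to the block at x = -76, y = 45 mm; same axes as block
- keeper_knob (a point): middle of the black upright knob (16 mm diameter, from 4 to 56 mm above the bed, this point 42 mm above it) at the end of the yellow keeper arm, 90 mm from its pivot. The arm itself is 12 mm wide and lies 4 to 12 mm above the bed
- keeper (a joint): angle of the keeper (rad): 0 = shut, the arm lying straight across the bed behind the shoe (along the block's -y from its pivot), growing clockwise seen from above; at pi/2 it points along the block's -x. It stays where it is left (friction about 1.5 N at the knob)
- pot_black: black plastic plant pot, 110 mm wide, 110 tall; bystander, origin at the centre of its underside
- pot_clay: clay-coloured plant pot, 100 mm wide, 90 tall; bystander, origin at the centre of its underside
- wrench: open-ended wrench lying on the table; bystander
- screw_jar: clear jar with grey cap, 56 mm wide, 65 tall; bystander, origin at the centre of its underside
- oil_can: blue can, 54 mm wide, 150 tall; bystander, origin at the centre of its underside
- brush: hand brush lying on the table; bystander
- collar: steel ring, 52 mm wide, 16 tall; bystander, origin at the centre of its underside
Mind the look-alikes: they are no part of the job. Of the things that look like the shoe, take the one that is farthest to the robot's left at the start.

How it is judged (in metres and radians):
On the way, in this order (a step that is already met when the one before it is completed fails the run):
1. the shoe lies flat under the overhang and presses on the hidden stop with more than 5 N, the keeper still open (angle between shoe's own z axis and vertical below 0.06 rad and angle between the x axis of shoe and the x axis of block, either way round below 0.08 rad and z of shoe_grip in the frame of block between 0.051 and 0.0575 m and y of shoe_grip in the frame of block between -0.005 and 0.005 m and x of shoe_grip in the frame of block above -0.052 m and contact force between shoe and stop above 5 N and value of joint keeper above 0.7 rad), for 0.1 s.
2. the keeper is swung shut behind the seated shoe (angle between shoe's own z axis and vertical below 0.06 rad and angle between the x axis of shoe and the x axis of block, either way round below 0.08 rad and z of shoe_grip in the frame of block between 0.051 and 0.0575 m and y of shoe_grip in the frame of block between -0.005 and 0.005 m and x of shoe_grip in the frame of block above -0.052 m and value of joint keeper below 0.12 rad), for 0.2 s.
At the end, for the whole second after the job is handed in: the shoe lies flat on the bed under the overhang, lined up within 0.08 rad, its nose still at the face of the hidden stop (within 2.5 mm), the keeper shut (below 0.12 rad), everything released and at rest (all of step 2 and x of shoe_nose in the frame of buffer_face above -0.0025 m and linear speed of shoe below 0.01 m/s); the robot touches nothing.
It fails at once if the stop is rammed with more than 18 N (contact force between shoe and stop above 18 N).
It fails at once if the shoe is forced against the green clamp (overhang, cheeks and lead-ins) with more than 30 N (contact force between shoe and clamp above 30 N).
It fails at once if a bystander is moved more than 20 mm (distance of any of pot_black, pot_clay, wrench, screw_jar, oil_can, brush, collar from where it was at the start of the episode above 0.02 m).
It also fails if it takes over 69 s, if anything falls off the work surface, if the arm or the gripper's body presses on something with over 40 N, if the wrist force passes 120 N, or if a joint passes its speed limit or range.

## Working session

There is one attempt and no reset: what is moved stays moved. The work goes in short steps, Python scripts to look and compute and a tool call to move; the robot and the scene stay as the last step left them, time stands still between calls to the robot, and variables do not carry over. Pictures are saved under pics/ and viewed, and the job is handed in when it is done.

Besides the shell and the picture viewer there is one more tool, called after ">>>" as name(argument=value, ...) on one line, values as JSON. servo_tool: Moves the arm, as the interface text tells. Its arguments: {"type":"object","properties":{"rows":{"type":"array"},"gripper":{"type":"number"},"grip_force":{"type":"number"}},"required":["rows"]}

```bash
mkdir -p pics; ls
python3 - <<'E'
from plant import arm, imaging
import cv2,numpy as np
print(arm.get_obs())
for n in ["scene","side","wrist"]:
    d=imaging.get_image(n); cv2.imwrite(f"pics/{n}0.png",d["img"]); np.savez(f"{n}0.npz",**d)
    print(n,d["camera_matrix"],d["extrinsics"])
E
```

```text
pics
{'time': 0.0, 'q': array([-1.21974448,  0.60009409, -0.00254001,  1.60013213,  0.00179862,
        0.94287547, -0.0797929 ]), 'qd': array([-0.00029271,  0.00082009,  0.00164875,  0.00026671,  0.00051525,
       -0.00014335,  0.00026234]), 'joint_torque': array([ 2.06559889e-03, -7.76455593e+01,  1.56550717e+00, -2.58004189e+01,
        1.22923404e-02,  8.88316281e-03,  1.21945573e-05]), 'position': array([300.57277123, 659.24866182, 230.43860467]), 'eef_rot': array([ 0.1495324 ,  0.69106459, -0.15059014,  0.69093589]), 'contact_force': array([ 0.41909241, -0.64269134, -0.78471113]), 'torque': array([0.01717686, 0.0441313 , 0.02038694]), 'gripper_width': 85.28652603478113}
scene [[425.48164008   0.         259.60670489]
 [  0.         425.48164008 201.08557056]
 [  0.           0.           1.        ]] [[ 1.20840905e-01  9.92563331e-01  1.46802712e-02 -3.56099041e+01]
 [-7.73796093e-01  8.49227168e-02  6.27716289e-01  3.93678258e+02]
 [ 6.21801482e-01 -8.72133408e-02  7.78303765e-01 -1.78163567e+03]
 [ 0.00000000e+00  0.00000000e+00  0.00000000e+00  1.00000000e+00]]
side [[488.40274805   0.         246.18798051]
 [  0.         488.40274805 201.79343358]
 [  0.           0.           1.        ]] [[ 8.59215537e-01 -5.11508551e-01 -1.03761189e-02 -4.81766881e+02]
 [ 2.92513627e-01  4.74513563e-01  8.30224462e-01 -1.79806287e+02]
 [-4.19743302e-01 -7.16376913e-01  5.57332647e-01 -1.55849671e+03]
 [ 0.00000000e+00  0.00000000e+00  0.00000000e+00  1.00000000e+00]]
wrist [[293.69723746   0.         258.61580824]
 [  0.         293.69723746 185.71070043]
 [  0.           0.           1.        ]] [[ 4.14921239e-01  9.09857168e-01 -5.47365745e-04 -7.24490751e+02]
 [-8.61011944e-01  3.92451797e-01 -3.23481095e-01  4.10580721e+01]
 [-2.94106778e-01  1.34690465e-01  9.46234475e-01 -3.78833161e+02]
 [ 0.00000000e+00  0.00000000e+00  0.00000000e+00  1.00000000e+00]]
```

View pics/scene0.png

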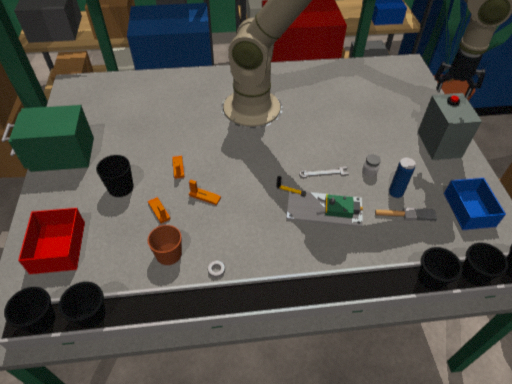

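View pics/side0.png

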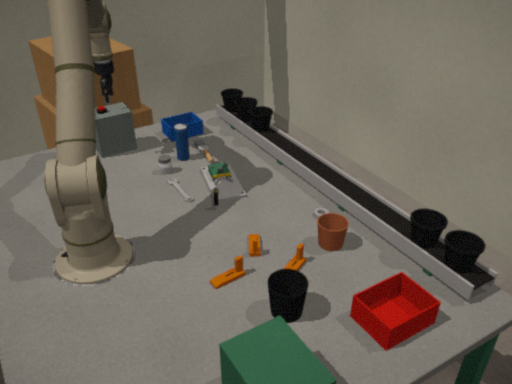

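View pics/wrist0.png

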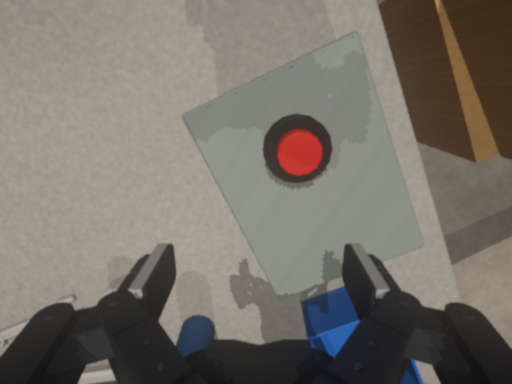

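The rightmost orange bar in the scene view (204,195) has the largest y, so it is probably the target. The block is at (325,207), its clamp at (344,205), and the knob at (279,182). Next I'll measure these with depth.

```bash
cat > h.py <<'E'
import numpy as np,cv2
from plant import arm,imaging
def cloud(d):
    K=d["camera_matrix"];T=d["extrinsics"];z=d["depth"].astype(float)
    v,u=np.indices(z.shape)
    c=np.stack([(u-K[0,2])/K[0,0]*z,-(v-K[1,2])/K[1,1]*z,-z],-1)
    R=T[:3,:3];t=T[:3,3]
    w=(c-t)@R   # R^T (c-t)
    w[z<=0]=np.nan
    return w
def masks(img):
    h=cv2.cvtColor(img,cv2.COLOR_BGR2HSV)
    H,S,V=[h[...,i].astype(int) for i in range(3)]
    return dict(orange=(H>=5)&(H<=18)&(S>180)&(V>120),green=(H>50)&(H<90)&(S>100)&(V>50),yellow=(H>20)&(H<34)&(S>140)&(V>100))
def proj(d,p):
    T=d["extrinsics"];c=T[:3,:3]@np.asarray(p,float)+T[:3,3];K=d["camera_matrix"]
    return np.array([K[0,0]*c[0]/-c[2]+K[0,2],K[1,1]*(-c[1])/-c[2]+K[1,2]])
E
python3 - <<'E'
from h import *
for n in ["scene","side"]:
    d=dict(np.load(f"{n}0.npz")); w=cloud(d); m=masks(d["img"])
    print(n,"table z",np.nanmedian(w[200:215,240:270,2]))
    for k in m:
        nn,l,s,c=cv2.connectedComponentsWithStats(m[k].astype(np.uint8))
        for i in range(1,nn):
            if s[i,4]>15:
                p=w[l==i]; print(n,k,s[i],c[i].round(0),np.nanmedian(p,0).round(0),np.nanmin(p,0).round(0),np.nanmax(p,0).round(0))
    im=d["img"]
    r=(160,235,140,460) if n=="scene" else (110,300,140,320)
    cv2.imwrite(f"pics/{n}0z.png",cv2.resize(im[r[0]:r[1],r[2]:r[3]],None,fx=2.5 if n=="scene" else 3,fy=2.5 if n=="scene" else 3,interpolation=cv2.INTER_CUBIC))
E
```

```text
scene table z -1.0545235461283748
scene orange [173 156  11  21 165] [178. 165.] [ 324. -301.   13.] [ 264. -321.    6.] [ 375. -284.   66.]
scene orange [189 180   7   4  21] [192. 182.] [ 447. -249.   63.] [ 439. -259.   58.] [ 455. -239.   66.]
scene orange [189 188  32  16 236] [206. 196.] [ 471. -207.   12.] [ 434. -265.    3.] [ 504. -160.   24.]
scene orange [148 198  22  24 215] [157. 208.] [ 513. -371.   13.] [ 459. -403.    1.] [ 564. -332.   67.]
scene orange [156 240  25  13  47] [168. 249.] [ 704. -325.   86.] [ 658. -370.   -2.] [ 736. -287.   92.]
scene green [  2   0  20  36 297] [12. 13.] [-1766. -1551.  -413.] [-1804. -1590.  -596.] [ -949. -1176.   -35.]
scene green [77  0  9 10 65] [81.  4.] [-1767. -1051.  -379.] [-1793. -1071.  -427.] [-691. -722.  149.]
scene green [135   0  21   6 115] [145.   2.] [-1768.  -598.  -393.] [-1798.  -670.  -420.] [-1730.  -519.  -369.]
scene green [187   0  17   4  51] [194.   1.] [-1767.  -235.  -398.] [-1798.  -288.  -420.] [-1733.  -169.  -378.]
scene green [209   0  27  32 784] [222.  15.] [-1768.   -31.  -518.] [-1811.  -125.
[... 1253 characters left out ...]
 235  11  20 171] [254. 244.] [ 447. -239.   17.] [ 426. -268.    8.] [ 494. -169.   69.]
side orange [284 244  21  26 204] [296. 260.] [ 526. -361.   17.] [ 413. -475.   10.] [ 556. -330.  115.]
side orange [210 256  35  32 317] [227. 275.] [ 313. -307.   16.] [ 260. -328.    0.] [ 364. -287.   68.]
side green [209 164  15  11  80] [215. 168.] [555. 244.  41.] [531. 206.  26.] [606. 278.  48.]
side green [223 167   5   5  21] [225. 169.] [590. 211.  43.] [579. 192.  38.] [599. 234.  48.]
side green [ 220  315  116   69 5120] [271. 358.] [ 200. -713.  161.] [ 118. -834.   14.] [ 356. -515.  167.]
side yellow [213 173  18   5  36] [221. 175.] [557. 191.  37.] [529. 179.  31.] [594. 201.  45.]
```

View pics/scene0z.png

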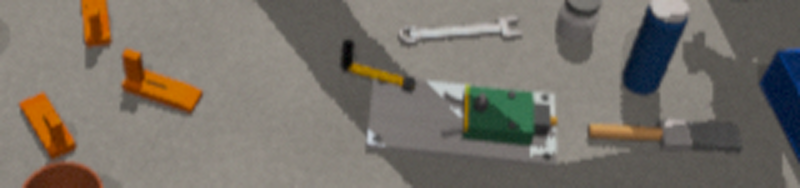

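View pics/side0z.png

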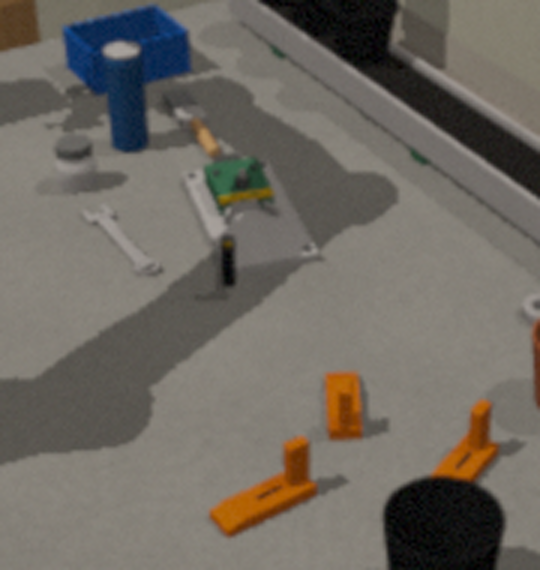

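```bash
cat >> h.py <<'E'
from scipy.spatial.transform import Rotation as Ro
def down(yaw):
    # tool x down; tool z at world angle yaw ; y = z x x
    z=np.array([np.cos(yaw),np.sin(yaw),0]);x=np.array([0,0,-1.]);y=np.cross(z,x)
    return np.stack([x,y,z],1)
def plan(target,Rt,n,start=None,show=True,dec=3):
    o=arm.get_obs()
    p,R=(o["position"],Ro.from_quat(o["eef_rot"]).as_matrix()) if start is None else start
    target=np.asarray(target,float)
    rv=Ro.from_matrix(R.T@Rt).as_rotvec()
    rows=[];pc=p.copy();Rc=R.copy()
    for i in range(n):
        goal=p+(target-p)*(i+1)/n
        s=np.round(Rc.T@(goal-pc)/50,dec)
        a=np.round(rv/n/np.radians(8),dec)
        rows.append([s.tolist(),a.tolist()])
        pc=pc+Rc@(s*50); Rc=Rc@Ro.from_rotvec(a*np.radians(8)).as_matrix()
    if show:
        print(str(rows).replace(" ",""))
        m=np.abs(np.array(rows)).max((0,2));print("max",m,"end",pc.round(1),"err",np.degrees(Ro.from_matrix(Rc.T@Rt).magnitude()).round(2))
    return pc,Rc
E
python3 - <<'E'
from h import *
d=dict(np.load("wrist0.npz"));T=d["extrinsics"];C=-T[:3,:3].T@T[:3,3]
o=arm.get_obs();R=Ro.from_quat(o["eef_rot"]).as_matrix()
print("tool",R.round(3));print("cam in tool",R.T@(C-o["position"]),"look",R.T@(-T[2,:3]),"right",R.T@T[0,:3])
s=dict(np.load("scene0.npz"));w=cloud(s);m=masks(s["img"])
nn,l,st,c=cv2.connectedComponentsWithStats(m["orange"].astype(np.uint8))
i=[k for k in range(1,nn) if st[k,0]==189 and st[k,1]==188][0]
p=w[l==i];p=p[(p[:,2]>6)&(p[:,2]<20)];print(cv2.minAreaRect(p[:,:2].astype(np.float32)))
# dark knob
h=s["img"][170:200,268:285].max(-1);v,u=np.where(h<40);v+=170;u+=268
print(np.nanmedian(w[v,u],0),len(v),np.nanmin(w[v,u],0),np.nanmax(w[v,u],0))
E
```

```text
tool [[-0.     0.415  0.91 ]
 [-0.001  0.91  -0.415]
 [-1.    -0.001  0.   ]]
cam in tool [-1.40747694e+02 -1.23481009e-01 -8.36643281e+01] look [9.46279996e-01 5.37773848e-04 3.23347923e-01] right [-6.06374741e-04  9.99999810e-01  1.11417266e-04]
((466.90277099609375, -212.13088989257812), (106.18441772460938, 43.21371078491211), 61.54588317871094)
[468.8594155   43.01652496  51.77499903] 39 [453.28566618  37.78910359  22.82656813] [474.27057206  49.78795979  68.08000698]
```

```bash
python3 -c "
from h import *
plan([560,230,290],down(np.radians(-95)),12,dec=2)"
```

```text
[[[-0.1,-0.47,0.69],[0.73,0.0,0.0]],[[-0.1,-0.4,0.73],[0.73,0.0,0.0]],[[-0.1,-0.32,0.78],[0.73,0.0,0.0]],[[-0.09,-0.25,0.8],[0.73,0.0,0.0]],[[-0.1,-0.16,0.82],[0.73,0.0,0.0]],[[-0.1,-0.07,0.83],[0.73,0.0,0.0]],[[-0.1,0.01,0.84],[0.73,0.0,0.0]],[[-0.1,0.09,0.83],[0.73,0.0,0.0]],[[-0.1,0.18,0.81],[0.73,0.0,0.0]],[[-0.09,0.26,0.8],[0.73,0.0,0.0]],[[-0.1,0.34,0.76],[0.73,0.0,0.0]],[[-0.1,0.42,0.72],[0.73,0.0,0.0]]]
max [0.84 0.73] end [560.  230.2 290. ] err 0.42
```

>>> servo_tool(rows=[[[-0.1,-0.47,0.69],[0.73,0.0,0.0]],[[-0.1,-0.4,0.73],[0.73,0.0,0.0]],[[-0.1,-0.32,0.78],[0.73,0.0,0.0]],[[-0.09,-0.25,0.8],[0.73,0.0,0.0]],[[-0.1,-0.16,0.82],[0.73,0.0,0.0]],[[-0.1,-0.07,0.83],[0.73,0.0,0.0]],[[-0.1,0.01,0.84],[0.73,0.0,0.0]],[[-0.1,0.09,0.83],[0.73,0.0,0.0]],[[-0.1,0.18,0.81],[0.73,0.0,0.0]],[[-0.09,0.26,0.8],[0.73,0.0,0.0]],[[-0.1,0.34,0.76],[0.73,0.0,0.0]],[[-0.1,0.42,0.72],[0.73,0.0,0.0]]])

```text
time: 1.35
position: [560.6, 228.9, 290.5]
eef_rot: [-0.521, -0.479, 0.521, -0.478]
contact_force: [-0.3, 1.5, 0.0]
gripper_width: 85.5
```

Run:
```python
from h import *
n="wrist";d=imaging.get_image(n); o=arm.get_obs();print(o["time"],o["position"],o["q"])
d=imaging.get_image(n)
cv2.imwrite(f"pics/{n}1.png",d["img"]); np.savez(f"{n}1.npz",**d)
T=d["extrinsics"];C=-T[:3,:3].T@T[:3,3];print(C)
```

```text
1.4 [564.66502357 221.38951422 291.7835137 ] [-0.73738408  0.40956861  0.38266601  1.83171424 -0.18104215  0.93258192
 -0.37346823]
[572.21902812 304.91510195 432.41925948]
```

View pics/wrist1.png

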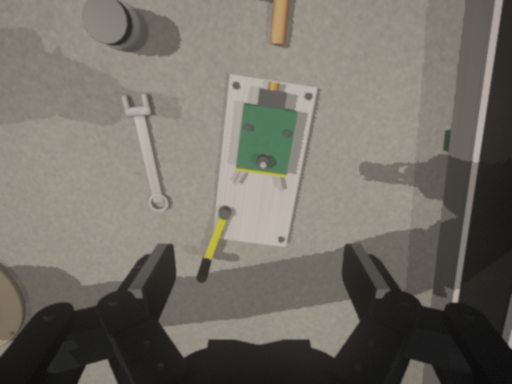

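```bash
cat >> h.py <<'E'
def ray(d,u,v,z):
    K=d["camera_matrix"];T=d["extrinsics"];R=T[:3,:3];C=-R.T@T[:3,3]
    r=R.T@np.array([(u-K[0,2])/K[0,0],-(v-K[1,2])/K[1,1],-1.])
    return C+r*(z-C[2])/r[2]
def ortho(d,z,x0,x1,y0,y1,s=2):
    # top view at plane z: columns = world y, rows = world x, s px per mm
    H=[];src=[];dst=[]
    for x,y in [(x0,y0),(x1,y0),(x1,y1),(x0,y1)]:
        src.append(proj(d,[x,y,z]));dst.append([(y-y0)*s,(x-x0)*s])
    M=cv2.getPerspectiveTransform(np.float32(src),np.float32(dst))
    return cv2.warpPerspective(d["img"],M,(int((y1-y0)*s),int((x1-x0)*s)),flags=cv2.INTER_CUBIC)
E
python3 - <<'E'
from h import *
d=dict(np.load("wrist1.npz"))
w=cloud(d)
print("table",np.nanmedian(w[200:280,320:340,2]))
for n,u,v in [("bed",250,225),("bed2",265,210),("greentop",265,120),("knob",202,272)]:
    print(n,np.nanmedian(w[v-2:v+3,u-2:u+3].reshape(-1,3),0).round(1))
im=ortho(d,12,440,660,0,380)
cv2.imwrite("pics/o1.png",im)
E
```

```text
table -2.2348096912976216
bed [539.4  95.2  10.1]
bed2 [565.5 119.1  10. ]
greentop [577.7 259.9  37.2]
knob [464.2  50.9  61.9]
```

View pics/o1.png

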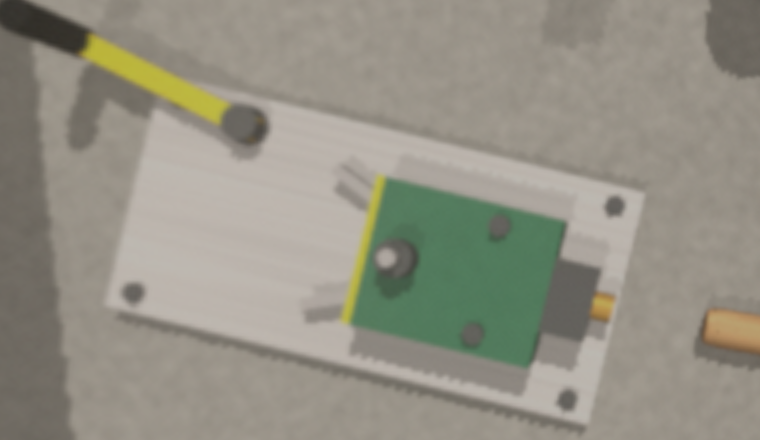

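The wrist view shows the block clearly: plate centre at about (564,188), block x axis at about 76°, keeper open at about 85-90°. I'll move to the shoe now.

```bash
python3 -c "
from h import *
print(arm.get_obs()['position'])
plan([450,-235,230],down(np.radians(-118.5)),12,dec=2)"
```

```text
[563.23424818 224.13938876 291.29382069]
[[[0.1,-0.12,0.78],[0.24,0.0,-0.0]],[[0.11,-0.09,0.78],[0.24,0.0,-0.0]],[[0.1,-0.07,0.79],[0.24,0.0,-0.0]],[[0.1,-0.04,0.78],[0.24,0.0,-0.0]],[[0.11,-0.01,0.79],[0.24,0.0,-0.0]],[[0.1,0.01,0.79],[0.24,0.0,-0.0]],[[0.1,0.04,0.79],[0.24,0.0,-0.0]],[[0.11,0.07,0.78],[0.24,0.0,-0.0]],[[0.1,0.09,0.78],[0.24,0.0,-0.0]],[[0.1,0.12,0.78],[0.24,0.0,-0.0]],[[0.11,0.15,0.78],[0.24,0.0,-0.0]],[[0.1,0.17,0.77],[0.24,0.0,-0.0]]]
max [0.79 0.24] end [ 450.1 -235.2  230. ] err 0.3
```

>>> servo_tool(rows=[[[0.1,-0.12,0.78],[0.24,0,0]],[[0.11,-0.09,0.78],[0.24,0,0]],[[0.1,-0.07,0.79],[0.24,0,0]],[[0.1,-0.04,0.78],[0.24,0,0]],[[0.11,-0.01,0.79],[0.24,0,0]],[[0.1,0.01,0.79],[0.24,0,0]],[[0.1,0.04,0.79],[0.24,0,0]],[[0.11,0.07,0.78],[0.24,0,0]],[[0.1,0.09,0.78],[0.24,0,0]],[[0.1,0.12,0.78],[0.24,0,0]],[[0.11,0.15,0.78],[0.24,0,0]],[[0.1,0.17,0.77],[0.24,0,0]]])

```text
time: 2.65
position: [451.7, -231.0, 228.0]
eef_rot: [0.605, 0.366, -0.605, 0.366]
contact_force: [0.9, -0.4, -0.4]
gripper_width: 85.2
```

>>> servo_tool(rows=[[[0,0,0],[0,0,0]],[[0,0,0],[0,0,0]],[[0,0,0],[0,0,0]]])

```text
time: 2.95
position: [452.4, -228.8, 228.2]
eef_rot: [0.605, 0.367, -0.605, 0.366]
contact_force: [-0.6, 0.2, 0.4]
gripper_width: 85.5
```

Run:
```python
from h import *
n="wrist"; o=arm.get_obs();print(o["time"],o["position"],o["q"],Ro.from_quat(o["eef_rot"]).as_matrix().round(3))
d=imaging.get_image(n)
cv2.imwrite(f"pics/{n}2.png",d["img"]); np.savez(f"{n}2.npz",**d)
w=cloud(d)
print("table",np.nanmedian(w[20:60,250:280,2]))
m=masks(d["img"])["orange"]
nn,l,s,c=cv2.connectedComponentsWithStats(m.astype(np.uint8))
for i in range(1,nn):
    if s[i,4]>100:
        p=w[l==i];
        print(s[i],np.nanmin(p,0).round(),np.nanmax(p,0).round())
        for lo,hi in [(6,18),(55,70)]:
            q=p[(p[:,2]>lo)&(p[:,2]<hi)]
            if len(q)>20: print(lo,np.median(q,0).round(1),q.mean(0).round(1),cv2.minAreaRect(q[:,:2].astype(np.float32)))
```

```text
2.95 [ 452.4310182  -228.83433992  228.18801719] [-0.01963738  0.3769919   0.51062195  2.1170725  -0.27980076  0.71189742
  0.19444723] [[-0.     0.887 -0.462]
 [ 0.001 -0.462 -0.887]
 [-1.    -0.    -0.001]]
table -1.8391857334032713
[ 250   97   29   98 2086] [ 428. -260.    6.] [ 504. -162.   65.]
6 [ 471.5 -202.8   11.9] [ 470.1 -204.7   11.6] ((466.4963073730469, -213.84898376464844), (101.87957000732422, 33.23363494873047), 61.973880767822266)
55 [ 446.5 -247.7   62. ] [ 446.8 -247.9   62. ] ((446.3791809082031, -248.8430633544922), (21.003162384033203, 12.101180076599121), 62.87651062011719)
[ 312  193   55   65 1290] [ 458. -405.    6.] [ 552. -333.   46.]
6 [ 502.1 -372.2   11.8] [ 503.5 -370.    11.6] ((509.5369873046875, -368.3985595703125), (102.14278411865234, 35.134918212890625), 26.041954040527344)
[371 213  18  18 166] [ 535. -359.   60.] [ 556. -342.   64.]
55 [ 545.8 -350.2   61.9] [ 545.8 -350.3   61.9] ((546.310302734375, -350.9359130859375), (20.359600067138672, 11.86091136932373), 27.215496063232422)
[ 175  222   51   49 1035] [ 270. -324.    8.] [ 368. -285.   64.]
6 [ 309.3 -299.6   12.1] [ 312.9 -302.    12. ] ((318.4259033203125, -303.9187316894531), (99.2944564819336, 34.03817367553711), 3.907762289047241)
55 [ 357.1 -299.8   62. ] [ 357.1 -300.    62. ] ((356.55938720703125, -300.3523254394531), (22.35236167907715, 11.222261428833008), 3.137230157852173)
```

View pics/wrist2.png

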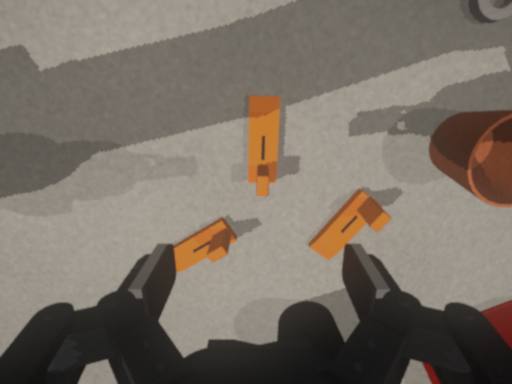

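The shoe lies at pixels (264,145), its tab at (263,180) → tab centre (446.5,-248.8), heading 62°. Descending to grasp.

```bash
python3 -c "
from h import *
print(arm.get_obs()['position'])
plan([446.5,-248.5,24],down(np.radians(-118)),8,dec=2)"
```

```text
[ 452.55956659 -228.64605004  228.26868437]
[[[0.51,0.01,0.05],[0.01,-0.0,0.0]],[[0.51,0.01,0.05],[0.01,-0.0,0.0]],[[0.51,0.01,0.05],[0.01,-0.0,0.0]],[[0.51,0.01,0.06],[0.01,-0.0,0.0]],[[0.51,0.01,0.05],[0.01,-0.0,0.0]],[[0.51,0.01,0.05],[0.01,-0.0,0.0]],[[0.51,0.01,0.05],[0.01,-0.0,0.0]],[[0.52,0.01,0.05],[0.01,-0.0,0.0]]]
max [0.52 0.01] end [ 446.6 -248.5   23.8] err 0.14
```

>>> servo_tool(rows=[[[0.51,0.01,0.05],[0.01,0,0]],[[0.51,0.01,0.05],[0.01,0,0]],[[0.51,0.01,0.05],[0.01,0,0]],[[0.51,0.01,0.06],[0.01,0,0]],[[0.51,0.01,0.05],[0.01,0,0]],[[0.51,0.01,0.05],[0.01,0,0]],[[0.51,0.01,0.05],[0.01,0,0]],[[0.51,0.01,0.05],[0.01,0,0]],[[0,0,0],[0,0,0]],[[0,0,0],[0,0,0]],[[0,0,0],[0,0,0]]])

```text
time: 4.1
position: [446.8, -249.6, 25.4]
eef_rot: [0.607, 0.363, -0.606, 0.363]
contact_force: [-0.1, 0.4, 0.9]
gripper_width: 85.4
```

Run:
```python
from h import *
n="wrist"; o=arm.get_obs();print(o["time"],o["position"],o["contact_force"],o["gripper_width"])
d=imaging.get_image(n)
cv2.imwrite(f"pics/{n}3.png",d["img"]); np.savez(f"{n}3.npz",**d)
```

```text
4.1 [ 446.76681888 -249.63028865   25.39104469] [-0.05120385  0.35681645  0.91525449] 85.42701602057846
```

View pics/wrist3.png

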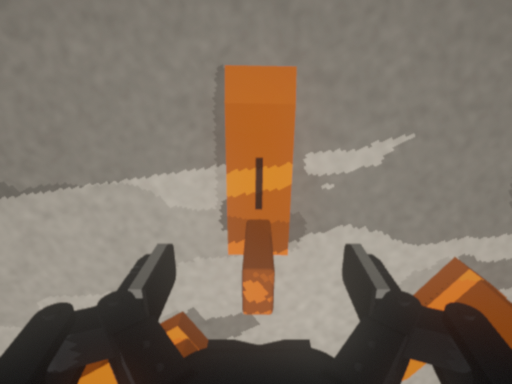

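The tab sits centred between the jaws (258,292) and the shoe is lined up. Closing.

>>> servo_tool(rows=[[[0,0,0],[0,0,0]],[[0,0,0],[0,0,0]],[[0,0,0],[0,0,0]],[[0,0,0],[0,0,0]],[[0,0,0],[0,0,0]],[[0,0,0],[0,0,0]],[[0,0,0],[0,0,0]],[[0,0,0],[0,0,0]]], gripper=0, grip_force=40)

```text
time: 4.95
position: [446.2, -250.1, 24.5]
eef_rot: [0.607, 0.363, -0.607, 0.363]
contact_force: [1.1, 0.3, 6.1]
gripper_width: 13.6
```

Run:
```python
from h import *
n="wrist"; o=arm.get_obs();print(o["time"],o["position"],o["contact_force"],o["gripper_width"])
d=imaging.get_image(n)
cv2.imwrite(f"pics/{n}4.png",d["img"]); np.savez(f"{n}4.npz",**d)
R=Ro.from_quat(o["eef_rot"]).as_matrix();print(np.degrees(np.arctan2(R[1,2],R[0,2])))
w=cloud(d);m=masks(d["img"])["orange"]; p=w[m]; p=p[(p[:,0]>420)&(p[:,1]>-265)]
for lo,hi in [(5,18),(50,70)]:
    q=p[(p[:,2]>lo)&(p[:,2]<hi)]; print(q.mean(0),cv2.minAreaRect(q[:,:2].astype(np.float32)))
```

```text
4.95 [ 446.17760871 -250.09510966   24.45829131] [1.07086152 0.26782677 6.05428716] 13.566314347713845
-118.27288585820155
[ 471.67819809 -202.61929148   11.63687826] ((467.718505859375, -209.70497131347656), (94.79499053955078, 35.170650482177734), 61.427772521972656)
[ 447.57713688 -246.79114172   60.64043948] ((446.23260498046875, -249.42881774902344), (24.003110885620117, 13.293015480041504), 60.930233001708984)
```

View pics/wrist4.png

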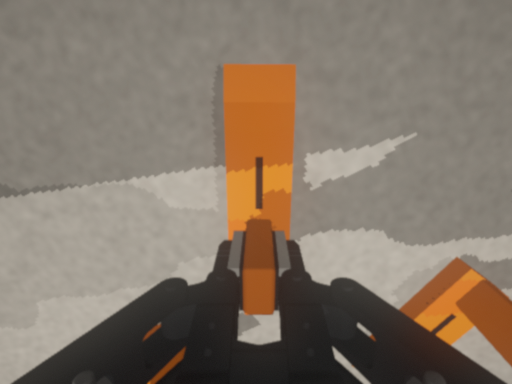

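```bash
python3 -c "
from h import *
o=arm.get_obs();R=Ro.from_quat(o['eef_rot']).as_matrix();p=o['position']
s=plan([446.2,-250.1,115],R,3,dec=2)
plan([530.9,53.2,115],down(np.radians(-104)),9,start=s,dec=2)"
```

```text
[[[-0.6,0.0,0.0],[0.0,0.0,0.0]],[[-0.61,0.0,0.0],[0.0,0.0,0.0]],[[-0.6,0.0,0.0],[0.0,0.0,0.0]]]
max [0.61 0.  ] end [ 446.2 -250.1  115. ] err 0.0
[[[-0.0,-0.15,-0.68],[-0.2,-0.0,-0.0]],[[-0.0,-0.14,-0.69],[-0.2,-0.0,-0.0]],[[-0.0,-0.11,-0.69],[-0.2,-0.0,-0.0]],[[-0.0,-0.1,-0.69],[-0.2,-0.0,-0.0]],[[-0.0,-0.07,-0.7],[-0.2,-0.0,-0.0]],[[-0.0,-0.06,-0.7],[-0.2,-0.0,-0.0]],[[-0.0,-0.04,-0.69],[-0.2,-0.0,-0.0]],[[-0.0,-0.02,-0.7],[-0.2,-0.0,-0.0]],[[-0.0,0.01,-0.7],[-0.2,-0.0,-0.0]]]
max [0.7 0.2] end [531.1  52.9 115. ] err 0.13
```

>>> servo_tool(rows=[[[-0.6,0,0],[0,0,0]],[[-0.6,0,0],[0,0,0]],[[-0.6,0,0],[0,0,0]],[[0,-0.15,-0.68],[-0.2,0,0]],[[0,-0.14,-0.69],[-0.2,0,0]],[[0,-0.11,-0.69],[-0.2,0,0]],[[0,-0.1,-0.69],[-0.2,0,0]],[[0,-0.07,-0.7],[-0.2,0,0]],[[0,-0.06,-0.7],[-0.2,0,0]],[[0,-0.04,-0.69],[-0.2,0,0]],[[0,-0.02,-0.7],[-0.2,0,0]],[[0,0.01,-0.7],[-0.2,0,0]]])

```text
time: 6.2
position: [530.6, 54.4, 113.9]
eef_rot: [-0.556, -0.436, 0.557, -0.436]
contact_force: [0.1, -1.1, -2.8]
gripper_width: 13.5
```

>>> servo_tool(rows=[[[0,0,0],[0,0,0]],[[0,0,0],[0,0,0]],[[0,0,0],[0,0,0]],[[0,0,0],[0,0,0]],[[0,0,0],[0,0,0]]])

```text
time: 6.7
position: [530.7, 51.9, 114.3]
eef_rot: [-0.557, -0.435, 0.557, -0.435]
contact_force: [0.0, 0.6, -1.8]
gripper_width: 13.7
```

Run:
```python
from h import *
n="wrist"; o=arm.get_obs();print(o["time"],o["position"],o["contact_force"],o["gripper_width"])
R=Ro.from_quat(o["eef_rot"]).as_matrix();print(R.round(3),np.degrees(np.arctan2(R[1,2],R[0,2])))
d=imaging.get_image(n)
cv2.imwrite(f"pics/{n}5.png",d["img"]); np.savez(f"{n}5.npz",**d)
cv2.imwrite("pics/o5.png",ortho(d,12,470,650,60,330,s=2.9))
```

```text
6.7 [530.69867821  51.87418593 114.3381233 ] [ 0.02551175  0.59482999 -1.7778793 ] 13.66958056427829
[[-0.     0.97  -0.242]
 [-0.    -0.242 -0.97 ]
 [-1.    -0.     0.   ]] -103.98419054397225
```

View pics/wrist5.png

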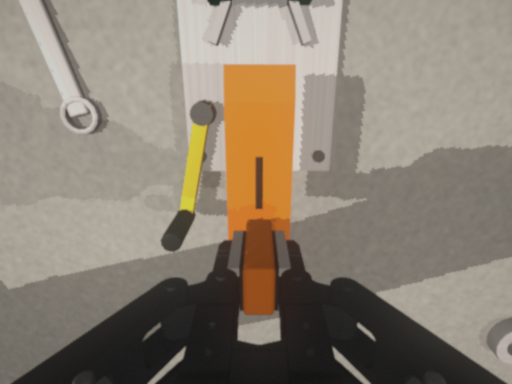

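View pics/o5.png

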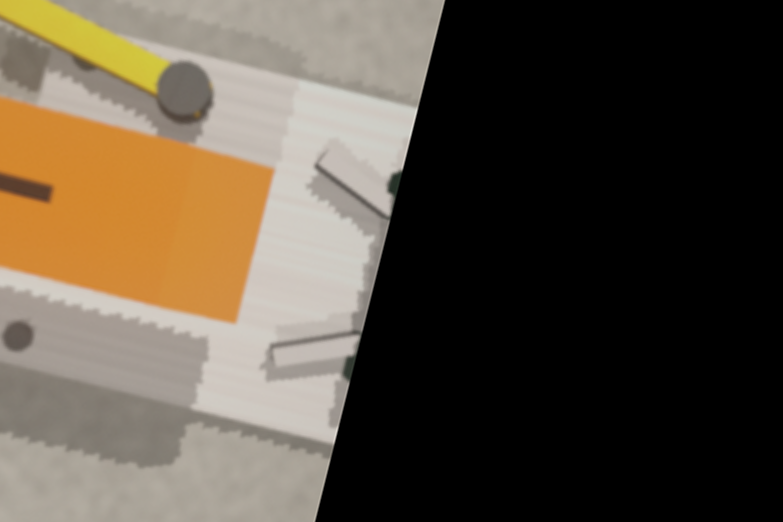

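Run:
```python
from h import *
d=dict(np.load("wrist5.npz"))
im=d["img"][:175,150:370]
cv2.imwrite("pics/z5.png",cv2.resize(im,None,fx=3.4,fy=3.4,interpolation=cv2.INTER_CUBIC))
h=cv2.cvtColor(d["img"],cv2.COLOR_BGR2HSV)
g=cv2.GaussianBlur(d["img"],(3,3),0).astype(int).sum(-1)
for v in range(2,170,8): print(v,[int(x) for x in g[v,170:196:2]],"|",[int(x) for x in g[v,322:352:2]])
```

```text
2 [474, 463, 441, 499, 595, 601, 594, 593, 599, 604, 598, 569, 555] | [445, 448, 451, 448, 448, 451, 505, 581, 587, 573, 473, 370, 362, 371, 444]
10 [481, 469, 440, 467, 574, 604, 598, 594, 599, 605, 608, 604, 598] | [586, 588, 588, 588, 588, 590, 592, 592, 587, 554, 427, 361, 363, 407, 476]
18 [491, 472, 439, 442, 544, 605, 603, 596, 598, 605, 609, 608, 601] | [586, 590, 591, 591, 589, 593, 594, 594, 585, 528, 388, 359, 374, 445, 476]
26 [491, 478, 449, 444, 510, 603, 607, 600, 599, 605, 610, 611, 603] | [590, 594, 592, 591, 591, 597, 597, 596, 579, 484, 386, 378, 425, 479, 484]
34 [481, 471, 442, 432, 473, 584, 611, 604, 600, 605, 611, 612, 606] | [592, 596, 594, 592, 596, 599, 599, 594, 568, 447, 372, 399, 470, 487, 487]
42 [502, 496, 489, 471, 461, 559, 611, 608, 602, 604, 612, 614, 608] | [595, 597, 595, 594, 599, 600, 601, 594, 545, 402, 372, 436, 487, 493, 491]
50 [499, 494, 490, 480, 452, 516, 608, 613, 605, 605, 611, 614, 612] | [598, 599, 596, 596, 602, 602, 601, 588, 502, 390, 408, 477, 493, 488, 484]
58 [501, 500, 499, 491, 461, 486, 590, 617, 609, 605, 610, 614, 613] | [
[... 1293 characters left out ...]
 448, 488, 564, 562, 498, 473] | [464, 473, 472, 471, 461, 412, 373, 370, 374, 375, 370, 369, 369, 369, 372]
138 [502, 501, 482, 465, 458, 455, 456, 458, 475, 543, 523, 472, 469] | [465, 473, 470, 468, 450, 397, 372, 371, 367, 367, 372, 374, 370, 365, 364]
146 [495, 495, 479, 456, 454, 456, 462, 463, 465, 489, 478, 470, 468] | [467, 473, 470, 465, 435, 381, 370, 364, 358, 356, 359, 366, 369, 371, 370]
154 [458, 458, 459, 461, 463, 460, 457, 457, 450, 461, 467, 467, 464] | [274, 370, 461, 461, 419, 380, 372, 364, 359, 361, 366, 367, 366, 370, 378]
162 [458, 457, 455, 455, 454, 451, 451, 453, 462, 469, 468, 467, 464] | [440, 465, 467, 453, 402, 377, 372, 364, 361, 358, 357, 361, 368, 373, 375]
```

View pics/z5.png

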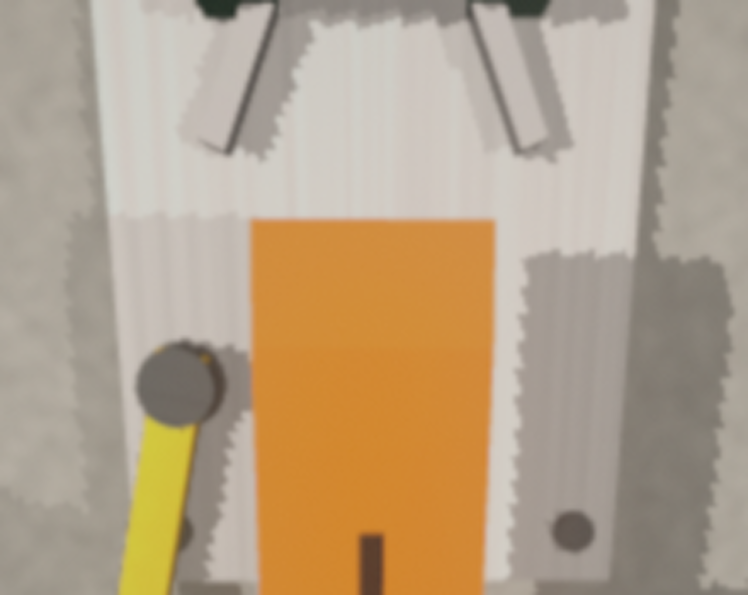

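Bed edges are symmetric about column 259.1 and the shoe nose is centred at column 259.6, so they are aligned within 0.3 mm. Lowering to just above the bed.

>>> servo_tool(rows=[[[0.4,0,0],[0,0,0]],[[0.4,0,0],[0,0,0]],[[0.4,0,0],[0,0,0]],[[0.2,0,0],[0,0,0]],[[0.1,0,0],[0,0,0]],[[0,0,0],[0,0,0]],[[0,0,0],[0,0,0]],[[0,0,0],[0,0,0]],[[0,0,0],[0,0,0]]])

```text
time: 7.65
position: [531.2, 53.2, 39.9]
eef_rot: [0.557, 0.436, -0.556, 0.436]
contact_force: [-0.5, 0.4, -1.1]
gripper_width: 13.4
```

Run:
```python
from h import *
n="wrist"; o=arm.get_obs();print(o["time"],o["position"],o["contact_force"],o["gripper_width"])
d=imaging.get_image(n)
cv2.imwrite(f"pics/{n}6.png",d["img"]); np.savez(f"{n}6.npz",**d)
o=arm.get_obs();print(o["position"],o["contact_force"])
```

```text
7.65 [531.24766507  53.16433685  39.91644641] [-0.53126304  0.39787256 -1.05376604] 13.423025089273603
[531.2185703   53.16940995  39.82066856] [-0.00833471 -0.30046669 -2.75868042]
```

View pics/wrist6.png

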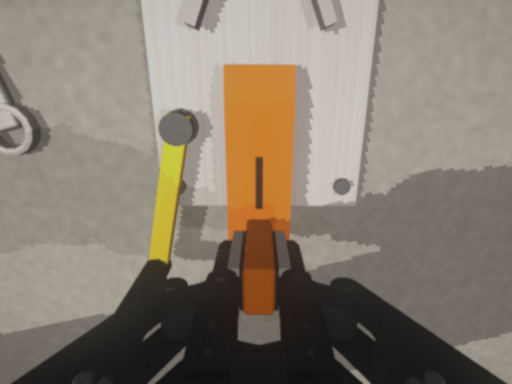

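Run:
```python
from h import *
d=dict(np.load("wrist6.npz"))
cv2.imwrite("pics/z6.png",cv2.resize(d["img"][:110,130:390],None,fx=3,fy=3,interpolation=cv2.INTER_CUBIC))
g=cv2.GaussianBlur(d["img"],(3,3),0).astype(int).sum(-1)
for v in (10,40,70,90): print(v,[int(x) for x in g[v,136:160]],"|",[int(x) for x in g[v,362:386]])
```

```text
10 [438, 432, 424, 413, 418, 462, 525, 567, 579, 580, 578, 576, 572, 570, 568, 566, 566, 567, 570, 573, 576, 578, 579, 579] | [555, 558, 561, 563, 563, 563, 562, 562, 563, 563, 561, 555, 550, 544, 524, 473, 406, 361, 348, 348, 352, 358, 373, 399]
40 [463, 462, 459, 453, 443, 434, 428, 427, 451, 505, 558, 584, 589, 589, 588, 585, 581, 579, 577, 577, 579, 581, 583, 586] | [573, 573, 572, 572, 572, 572, 572, 569, 564, 559, 552, 520, 455, 394, 367, 367, 391, 431, 462, 471, 471, 468, 463, 460]
70 [464, 463, 463, 462, 462, 463, 463, 459, 448, 435, 428, 446, 494, 554, 587, 595, 596, 595, 593, 591, 587, 585, 585, 585] | [578, 579, 580, 579, 575, 570, 565, 548, 503, 432, 381, 362, 360, 362, 377, 410, 446, 464, 470, 470, 472, 472, 472, 469]
90 [470, 473, 476, 478, 480, 481, 483, 484, 478, 465, 449, 437, 432, 442, 484, 545, 585, 597, 598, 598, 596, 593, 591, 587] | [583, 583, 579, 574, 567, 541, 482, 415, 377, 368, 377, 405, 443, 466, 470, 469, 465, 463, 462, 462, 462, 462, 464, 466]
```

View pics/z6.png

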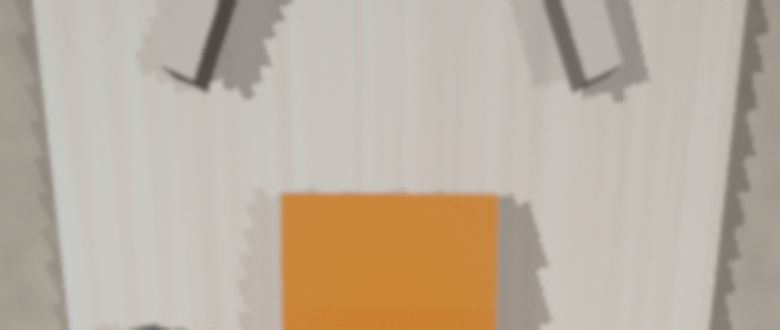

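>>> servo_tool(rows=[[[0.03,0.01,0],[0,0,0]],[[0.03,0,0],[0,0,0]],[[0,0,0],[0,0,0]],[[0,0,0],[0,0,0]],[[0,0,0],[0,0,0]]])

```text
time: 8.2
position: [531.6, 52.9, 36.5]
eef_rot: [0.557, 0.436, -0.557, 0.436]
contact_force: [-0.3, 0.3, 3.8]
gripper_width: 13.3
```

>>> servo_tool(rows=[[[0.01,0,0],[0,0,0]],[[0,0,0],[0,0,0]],[[0,0,0],[0,0,0]]])

```text
time: 8.5
position: [531.6, 52.9, 36.4]
eef_rot: [0.557, 0.436, -0.556, 0.436]
contact_force: [-1.8, 0.5, 11.1]
gripper_width: 13.8
```

>>> servo_tool(rows=[[[-0.01,0,0],[0,0,0]],[[0,0,-0.1],[0,0,0]],[[0,0,-0.1],[0,0,0]],[[0,0,-0.1],[0,0,0]],[[0,0,-0.1],[0,0,0]],[[0,0,-0.1],[0,0,0]],[[0,0,-0.1],[0,0,0]],[[0,0,0],[0,0,0]],[[0,0,0],[0,0,0]]])

```text
time: 9.4
position: [538.9, 81.9, 36.5]
eef_rot: [0.557, 0.436, -0.557, 0.436]
contact_force: [-0.6, -1.7, 6.6]
gripper_width: 13.4
```

```bash
cat >> h.py <<'E'
O=np.array([564.5,188.]);EX=np.array([np.cos(np.radians(76)),np.sin(np.radians(76))]);EY=np.array([-EX[1],EX[0]])
def st():
    o=arm.get_obs();p=o["position"];f=o["contact_force"]
    print("t",o["time"],"blk",((p[:2]-O)@EX).round(2),((p[:2]-O)@EY).round(2),"z",p[2].round(2),"F ex,ey,z",(f[:2]@EX).round(1),(f[:2]@EY).round(1),f[2].round(1),"T",o["torque"].round(2),"w",round(o["gripper_width"],1))
E
python3 - <<'E'
from h import *
st()
d=imaging.get_image("wrist");cv2.imwrite("pics/wrist7.png",d["img"]);np.savez("wrist7.npz",**d)
E
```

```text
t 9.4 blk -109.11 -0.81 z 36.48 F ex,ey,z -1.8 0.2 6.6 T [-0.32  0.14 -0.02] w 13.4
```

View pics/wrist7.png

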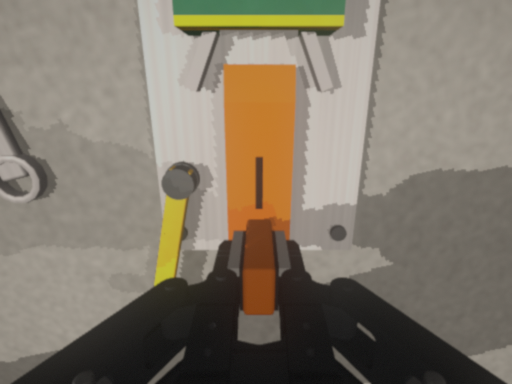

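>>> servo_tool(rows=[[[-0.005,0,-0.06],[0,0,0]],[[0,0,-0.06],[0,0,0]],[[0,0,-0.06],[0,0,0]],[[0,0,-0.06],[0,0,0]],[[0,0,-0.06],[0,0,0]],[[0,0,0],[0,0,0]]])

```text
time: 10.05
position: [542.4, 97.4, 36.5]
eef_rot: [0.557, 0.436, -0.556, 0.436]
contact_force: [-0.0, -1.1, 2.0]
gripper_width: 13.3
```

```bash
python3 -c "
from h import *
st()"
```

```text
t 10.05 blk -93.23 -0.43 z 36.49 F ex,ey,z -1.1 -0.2 2.0 T [-0.02 -0.01 -0.05] w 13.3
```

>>> servo_tool(rows=[[[0,0,-0.05],[0,0,0]],[[0,0,-0.05],[0,0,0]],[[0,0,-0.05],[0,0,0]],[[0,0,-0.05],[0,0,0]],[[0,0,0],[0,0,0]],[[0,0,0],[0,0,0]]])

```text
time: 10.65
position: [544.7, 107.0, 36.5]
eef_rot: [0.557, 0.436, -0.556, 0.436]
contact_force: [-0.6, 1.8, -1.0]
gripper_width: 13.8
```

Run:
```python
from h import *
st()
d=imaging.get_image("wrist");cv2.imwrite("pics/wrist8.png",d["img"]);np.savez("wrist8.npz",**d)
```

```text
t 10.65 blk -83.38 -0.39 z 36.5 F ex,ey,z 1.6 1.0 -1.0 T [ 0.22 -0.05 -0.06] w 13.8
```

View pics/wrist8.png

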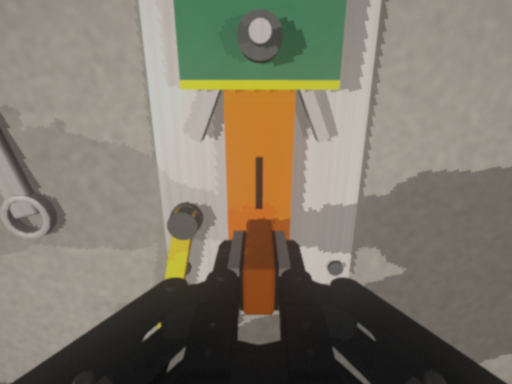

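>>> servo_tool(rows=[[[0,0,-0.04],[0,0,0]],[[0,0,-0.04],[0,0,0]],[[0,0,-0.04],[0,0,0]],[[0,0,-0.04],[0,0,0]],[[0,0,-0.04],[0,0,0]],[[0,0,0],[0,0,0]]])

```text
time: 11.3
position: [547.1, 116.6, 36.5]
eef_rot: [0.557, 0.436, -0.556, 0.436]
contact_force: [0.9, 0.8, -1.3]
gripper_width: 13.3
```

```bash
python3 -c "
from h import *
st()"
```

```text
t 11.3 blk -73.51 -0.4 z 36.49 F ex,ey,z 1.0 -0.7 -1.3 T [ 0.09 -0.04  0.01] w 13.3
```

>>> servo_tool(rows=[[[0,0,-0.04],[0,0,0]],[[0,0,-0.04],[0,0,0]],[[0,0,-0.04],[0,0,0]],[[0,0,-0.04],[0,0,0]],[[0,0,-0.04],[0,0,0]],[[0,0,0],[0,0,0]]])

```text
time: 11.9
position: [549.1, 124.7, 36.6]
eef_rot: [-0.557, -0.436, 0.557, -0.436]
contact_force: [-0.9, -3.9, 1.2]
gripper_width: 13.4
```

```bash
python3 -c "
from h import *
st()"
```

```text
t 11.9 blk -65.1 -0.37 z 36.59 F ex,ey,z -4.0 -0.1 1.2 T [-0.88  0.27 -0.  ] w 13.4
```

>>> servo_tool(rows=[[[0,0,-0.04],[0,0,0]],[[0,0,-0.04],[0,0,0]],[[0,0,-0.04],[0,0,0]],[[0,0,0],[0,0,0]]])

```text
time: 12.3
position: [550.6, 130.2, 36.6]
eef_rot: [-0.557, -0.435, 0.557, -0.436]
contact_force: [-2.2, -5.9, 0.7]
gripper_width: 13.2
```

```bash
python3 -c "
from h import *
st()"
```

```text
t 12.3 blk -59.43 -0.45 z 36.61 F ex,ey,z -6.3 0.7 0.7 T [-1.15  0.3   0.  ] w 13.2
```

>>> servo_tool(rows=[[[0,0,-0.04],[0,0,0]],[[0,0,-0.04],[0,0,0]],[[0,0,0],[0,0,0]],[[0,0,0],[0,0,0]]])

```text
time: 12.7
position: [551.6, 134.5, 36.6]
eef_rot: [-0.557, -0.435, 0.557, -0.436]
contact_force: [-0.7, -4.4, 1.7]
gripper_width: 13.4
```

```bash
python3 -c "
from h import *
st()"
```

```text
t 12.7 blk -55.02 -0.44 z 36.57 F ex,ey,z -4.5 -0.4 1.7 T [-1.02  0.23 -0.03] w 13.4
```

>>> servo_tool(rows=[[[0,0,-0.02],[0,0,0]],[[0,0,-0.02],[0,0,0]],[[0,0,-0.02],[0,0,0]],[[0,0,0],[0,0,0]],[[0,0,0],[0,0,0]]])

```text
time: 13.2
position: [552.3, 137.4, 36.5]
eef_rot: [-0.557, -0.436, 0.557, -0.436]
contact_force: [-1.2, -4.6, 2.0]
gripper_width: 13.9
```

```bash
python3 -c "
from h import *
st()"
```

```text
t 13.2 blk -52.04 -0.39 z 36.54 F ex,ey,z -4.8 0.1 2.0 T [-0.95  0.18  0.01] w 13.9
```

>>> servo_tool(rows=[[[0,0,-0.02],[0,0,0]],[[0,0,-0.02],[0,0,0]],[[0,0,0],[0,0,0]]])

```text
time: 13.5
position: [552.8, 139.4, 36.6]
eef_rot: [-0.557, -0.436, 0.557, -0.436]
contact_force: [-0.5, -5.9, 1.1]
gripper_width: 13.7
```

```bash
python3 -c "
from h import *
st()"
```

```text
t 13.5 blk -49.98 -0.43 z 36.57 F ex,ey,z -5.9 -0.9 1.1 T [-0.98  0.22 -0.01] w 13.7
```

>>> servo_tool(rows=[[[0,0,-0.02],[0,0,0]],[[0,0,-0.02],[0,0,0]],[[0,0,0],[0,0,0]]])

```text
time: 13.8
position: [553.3, 141.3, 36.6]
eef_rot: [-0.557, -0.436, 0.557, -0.436]
contact_force: [-1.3, -5.3, 0.8]
gripper_width: 13.3
```

```bash
python3 -c "
from h import *
st()"
```

```text
t 13.8 blk -48.03 -0.41 z 36.58 F ex,ey,z -5.5 -0.0 0.8 T [-1.02  0.24  0.01] w 13.3
```

>>> servo_tool(rows=[[[0,0,-0.02],[0,0,0]],[[0,0,-0.02],[0,0,0]],[[0,0,0],[0,0,0]]])

```text
time: 14.1
position: [553.7, 143.3, 36.6]
eef_rot: [-0.557, -0.436, 0.557, -0.436]
contact_force: [-1.5, -5.2, 1.2]
gripper_width: 13.7
```

```bash
python3 -c "
from h import *
st()"
```

```text
t 14.1 blk -45.99 -0.38 z 36.57 F ex,ey,z -5.5 0.2 1.2 T [-0.98  0.19  0.02] w 13.7
```

Steady sliding drag is about 5.5 N with no stop yet (nose at about 48). Continuing.

>>> servo_tool(rows=[[[0,0,-0.02],[0,0,0]],[[0,0,-0.02],[0,0,0]],[[0,0,0],[0,0,0]]])

```text
time: 14.4
position: [554.2, 145.2, 36.5]
eef_rot: [-0.557, -0.436, 0.557, -0.436]
contact_force: [-1.6, -5.1, 0.3]
gripper_width: 13.4
```

```bash
python3 -c "
from h import *
st()"
```

```text
t 14.4 blk -43.98 -0.35 z 36.54 F ex,ey,z -5.4 0.3 0.3 T [-0.95  0.25  0.  ] w 13.4
```

>>> servo_tool(rows=[[[0,0,-0.02],[0,0,0]],[[0,0,0],[0,0,0]]])

```text
time: 14.6
position: [554.4, 146.1, 36.5]
eef_rot: [-0.557, -0.436, 0.557, -0.436]
contact_force: [-0.4, -5.0, 0.7]
gripper_width: 13.6
```

```bash
python3 -c "
from h import *
st()"
```

```text
t 14.6 blk -43.06 -0.34 z 36.53 F ex,ey,z -4.9 -0.8 0.7 T [-0.94  0.18 -0.03] w 13.6
```

>>> servo_tool(rows=[[[0,0,-0.02],[0,0,0]],[[0,0,0],[0,0,0]]])

```text
time: 14.8
position: [554.7, 147.1, 36.6]
eef_rot: [-0.557, -0.436, 0.557, -0.436]
contact_force: [-1.7, -4.3, 1.8]
gripper_width: 13.5
```

```bash
python3 -c "
from h import *
st()"
```

```text
t 14.8 blk -42.02 -0.36 z 36.58 F ex,ey,z -4.5 0.6 1.8 T [-1.01  0.2  -0.03] w 13.5
```

>>> servo_tool(rows=[[[0,0,-0.02],[0,0,0]],[[0,0,-0.01],[0,0,0]],[[0,0,0],[0,0,0]]])

```text
time: 15.1
position: [555.0, 148.6, 36.5]
eef_rot: [-0.557, -0.436, 0.557, -0.436]
contact_force: [-1.0, -4.6, 1.3]
gripper_width: 13.3
```

```bash
python3 -c "
from h import *
st()"
```

```text
t 15.1 blk -40.55 -0.34 z 36.55 F ex,ey,z -4.7 -0.1 1.3 T [-0.99  0.23 -0.01] w 13.3
```

>>> servo_tool(rows=[[[0,0,-0.02],[0,0,0]],[[0,0,0],[0,0,0]]])

```text
time: 15.3
position: [555.3, 149.6, 36.5]
eef_rot: [-0.557, -0.436, 0.557, -0.436]
contact_force: [-1.0, -4.7, 1.2]
gripper_width: 13.4
```

```bash
python3 -c "
from h import *
st()"
```

```text
t 15.3 blk -39.51 -0.34 z 36.52 F ex,ey,z -4.8 -0.2 1.2 T [-0.92  0.17  0.02] w 13.4
```

>>> servo_tool(rows=[[[0,0,-0.02],[0,0,0]],[[0,0,-0.01],[0,0,0]],[[0,0,0],[0,0,0]]])

```text
time: 15.6
position: [555.6, 151.0, 36.6]
eef_rot: [-0.557, -0.436, 0.557, -0.436]
contact_force: [-1.8, -5.7, 0.3]
gripper_width: 13.5
```

```bash
python3 -c "
from h import *
st()"
```

```text
t 15.6 blk -38.05 -0.33 z 36.55 F ex,ey,z -6.0 0.4 0.3 T [-0.98  0.15 -0.02] w 13.5
```

>>> servo_tool(rows=[[[0,0,-0.02],[0,0,0]],[[0,0,0],[0,0,0]]])

```text
time: 15.8
position: [555.8, 151.8, 36.6]
eef_rot: [-0.557, -0.435, 0.557, -0.436]
contact_force: [-0.9, -6.1, 0.7]
gripper_width: 13.5
```

```bash
python3 -c "
from h import *
st()"
```

```text
t 15.8 blk -37.24 -0.35 z 36.57 F ex,ey,z -6.2 -0.6 0.7 T [-1.08  0.28 -0.03] w 13.5
```

Torque and force are beginning to rise, so I'll take finer steps.

>>> servo_tool(rows=[[[0,0,-0.01],[0,0,0]],[[0,0,0],[0,0,0]]])

```text
time: 16.0
position: [555.8, 151.8, 36.6]
eef_rot: [-0.556, -0.435, 0.558, -0.436]
contact_force: [-1.9, -7.0, 1.1]
gripper_width: 13.3
```

```bash
python3 -c "
from h import *
st()"
```

```text
t 16.0 blk -37.23 -0.34 z 36.58 F ex,ey,z -7.2 0.2 1.1 T [-1.45  0.33  0.05] w 13.3
```

>>> servo_tool(rows=[[[0,0,-0.01],[0,0,0]],[[0,0,0],[0,0,0]]])

```text
time: 16.2
position: [555.8, 151.9, 36.6]
eef_rot: [-0.556, -0.435, 0.558, -0.436]
contact_force: [-2.0, -8.4, 2.9]
gripper_width: 13.5
```

```bash
python3 -c "
from h import *
st()"
```

```text
t 16.2 blk -37.15 -0.34 z 36.62 F ex,ey,z -8.6 -0.1 2.9 T [-1.58  0.39  0.  ] w 13.5
```

>>> servo_tool(rows=[[[0,0,-0.015],[0,0,0]],[[0,0,0],[0,0,0]]])

```text
time: 16.4
position: [555.9, 152.1, 36.6]
eef_rot: [-0.556, -0.435, 0.558, -0.436]
contact_force: [-2.7, -9.9, 4.3]
gripper_width: 13.5
```

```bash
python3 -c "
from h import *
st()"
```

```text
t 16.4 blk -36.92 -0.32 z 36.64 F ex,ey,z -10.3 0.2 4.3 T [-1.93  0.48  0.02] w 13.5
```

>>> servo_tool(rows=[[[0,0,-0.015],[0,0,0]],[[0,0,0],[0,0,0]]])

```text
time: 16.6
position: [555.9, 152.2, 36.7]
eef_rot: [-0.556, -0.435, 0.558, -0.436]
contact_force: [-2.9, -10.9, 4.6]
gripper_width: 13.6
```

```bash
python3 -c "
from h import *
st()"
```

```text
t 16.6 blk -36.77 -0.33 z 36.68 F ex,ey,z -11.3 0.1 4.6 T [-2.2   0.59  0.07] w 13.6
```

>>> servo_tool(rows=[[[0,0,-0.015],[0,0,0]],[[0,0,-0.01],[0,0,0]],[[0,0,0],[0,0,0]]])

```text
time: 16.9
position: [556.0, 152.5, 36.7]
eef_rot: [-0.556, -0.434, 0.559, -0.436]
contact_force: [-4.4, -14.0, 7.4]
gripper_width: 13.6
```

```bash
python3 -c "
from h import *
st()"
```

```text
t 16.9 blk -36.55 -0.31 z 36.73 F ex,ey,z -14.6 0.9 7.4 T [-2.79  0.82  0.14] w 13.6
```

>>> servo_tool(rows=[[[0,0,-0.015],[0,0,0]],[[0,0,0],[0,0,0]],[[0,0,0],[0,0,0]]])

```text
time: 17.2
position: [556.0, 152.7, 36.8]
eef_rot: [-0.556, -0.434, 0.559, -0.436]
contact_force: [-4.8, -15.7, 7.5]
gripper_width: 13.4
```

```bash
python3 -c "
from h import *
st()"
```

```text
t 17.2 blk -36.32 -0.29 z 36.76 F ex,ey,z -16.4 0.8 7.5 T [-3.02  0.89  0.16] w 13.4
```

Stop contact began at about -37.2. The shoe is now compressed about 0.9 mm with a total push of 16 N, of which about 5 N is drag, leaving about 10 N on the stop. Holding briefly, then releasing.

>>> servo_tool(rows=[[[0,0,0],[0,0,0]],[[0,0,0],[0,0,0]]])

```text
time: 17.4
position: [556.0, 152.7, 36.8]
eef_rot: [-0.556, -0.434, 0.559, -0.436]
contact_force: [-4.4, -16.1, 7.7]
gripper_width: 13.4
```

Run:
```python
from h import *
st()
d=imaging.get_image("wrist");cv2.imwrite("pics/wrist9.png",d["img"]);np.savez("wrist9.npz",**d)
```

```text
t 17.4 blk -36.33 -0.25 z 36.77 F ex,ey,z -16.7 0.4 7.7 T [-3.1   0.92  0.15] w 13.4
```

View pics/wrist9.png

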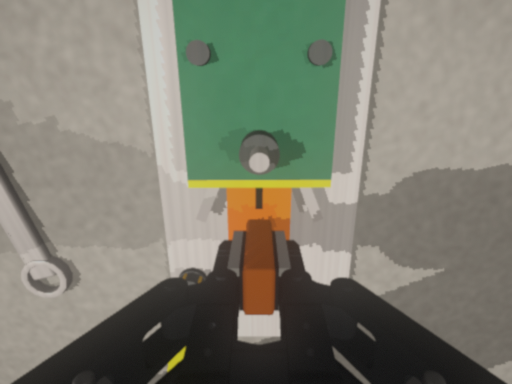

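>>> servo_tool(rows=[[[0,0,0],[0,0,0]],[[0,0,0],[0,0,0]],[[0,0,0],[0,0,0]],[[0,0,0],[0,0,0]],[[0,0,0],[0,0,0]]], gripper=52)

```text
time: 17.95
position: [557.2, 157.7, 36.5]
eef_rot: [0.557, 0.436, -0.557, 0.436]
contact_force: [-0.0, 1.0, -0.9]
gripper_width: 44.4
```

Run:
```python
from h import *
st()
d=imaging.get_image("wrist");cv2.imwrite("pics/wrist10.png",d["img"]);np.savez("wrist10.npz",**d)
o=arm.get_obs();R=Ro.from_quat(o['eef_rot']).as_matrix();print(np.degrees(np.arctan2(R[1,2],R[0,2])),R[:,0])
```

```text
t 17.95 blk -31.18 -0.28 z 36.52 F ex,ey,z 1.0 0.3 -0.9 T [ 0.04 -0.04 -0.  ] w 44.4
-103.84341094170503 [ 1.58347630e-04  2.19987159e-04 -9.99999963e-01]
```

View pics/wrist10.png

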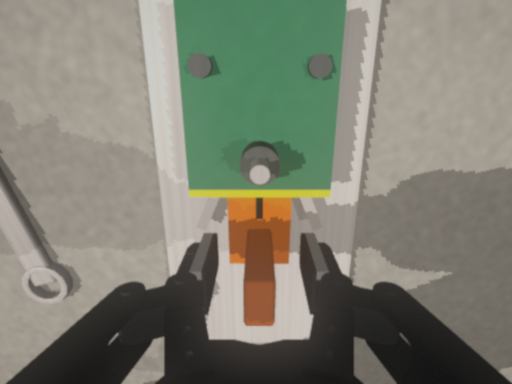

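```bash
python3 -c "
from h import *
o=arm.get_obs();R=Ro.from_quat(o['eef_rot']).as_matrix();p=o['position']
s=plan([p[0],p[1],112],R,3,dec=2)
plan([463,45,112],down(np.radians(-116)),7,start=s,dec=2)"
```

```text
[[[-0.5,0.0,-0.0],[0.0,0.0,0.0]],[[-0.51,0.0,-0.0],[0.0,0.0,0.0]],[[-0.5,0.0,-0.0],[0.0,0.0,0.0]]]
max [0.51 0.  ] end [557.2 157.6 112. ] err 0.0
[[[0.0,-0.18,0.38],[0.22,-0.0,-0.0]],[[0.0,-0.18,0.38],[0.22,-0.0,-0.0]],[[0.0,-0.16,0.39],[0.22,-0.0,-0.0]],[[0.0,-0.15,0.39],[0.22,-0.0,-0.0]],[[0.0,-0.13,0.39],[0.22,-0.0,-0.0]],[[0.0,-0.13,0.41],[0.22,-0.0,-0.0]],[[0.0,-0.11,0.4],[0.22,-0.0,-0.0]]]
max [0.41 0.22] end [463.  45. 112.] err 0.16
```

>>> servo_tool(rows=[[[-0.5,0,0],[0,0,0]],[[-0.5,0,0],[0,0,0]],[[-0.5,0,0],[0,0,0]],[[0,-0.18,0.38],[0.22,0,0]],[[0,-0.18,0.38],[0.22,0,0]],[[0,-0.16,0.39],[0.22,0,0]],[[0,-0.15,0.39],[0.22,0,0]],[[0,-0.13,0.39],[0.22,0,0]],[[0,-0.13,0.4],[0.22,0,0]],[[0,-0.11,0.4],[0.22,0,0]],[[0,0,0],[0,0,0]],[[0,0,0],[0,0,0]]])

```text
time: 19.2
position: [463.4, 45.2, 111.7]
eef_rot: [0.6, 0.374, -0.6, 0.374]
contact_force: [0.6, -0.3, 0.8]
gripper_width: 44.2
```

>>> servo_tool(rows=[[[0,0,0],[0,0,0]],[[0,0,0],[0,0,0]],[[0,0,0],[0,0,0]]])

```text
time: 19.5
position: [463.5, 45.6, 111.5]
eef_rot: [0.6, 0.374, -0.6, 0.374]
contact_force: [0.4, 0.0, -0.7]
gripper_width: 44.2
```

Run:
```python
from h import *
o=arm.get_obs();R=Ro.from_quat(o['eef_rot']).as_matrix();print(o["position"],np.degrees(np.arctan2(R[1,2],R[0,2])),o["q"],o["gripper_width"])
d=imaging.get_image("wrist");cv2.imwrite("pics/wrist11.png",d["img"]);np.savez("wrist11.npz",**d)
print(proj(d,[462.5,44.5,68]),proj(d,[502.4,125.2,24]))
```

```text
[463.52260536  45.63486895 111.4575028 ] -116.12924349857906 [-0.51301792  0.5336178   0.41945356  2.30701237 -0.56621552  0.39636362
 -0.07221138] 44.170921275372955
[258.41080438 215.95983943] [258.8255013   78.02642044]
```

View pics/wrist11.png

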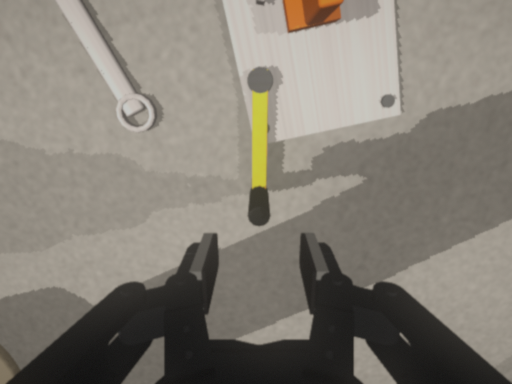

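The knob top is at (259,213), centred between the jaws as predicted. Descending and closing loosely.

>>> servo_tool(rows=[[[0.3,0,0.02],[0,0,0]],[[0.4,0,0],[0,0,0]],[[0.4,0,0],[0,0,0]],[[0.3,0,0],[0,0,0]],[[0.1,0,0],[0,0,0]],[[0,0,0],[0,0,0]],[[0,0,0],[0,0,0]],[[0,0,0],[0,0,0]]])

```text
time: 20.35
position: [463.1, 44.4, 37.2]
eef_rot: [0.601, 0.374, -0.6, 0.374]
contact_force: [0.2, -0.0, 0.5]
gripper_width: 44.4
```

>>> servo_tool(rows=[[[0,0,0],[0,0,0]],[[0,0,0],[0,0,0]],[[0,0,0],[0,0,0]],[[0,0,0],[0,0,0]],[[0,0,0],[0,0,0]]], gripper=23, grip_force=20)

```text
time: 20.85
position: [462.7, 44.3, 36.6]
eef_rot: [0.6, 0.374, -0.6, 0.374]
contact_force: [0.5, 0.6, -0.0]
gripper_width: 20.0
```

Run:
```python
from h import *
o=arm.get_obs();R=Ro.from_quat(o['eef_rot']).as_matrix();print(o["position"],np.degrees(np.arctan2(R[1,2],R[0,2])),o["gripper_width"],o["contact_force"])
d=imaging.get_image("wrist");cv2.imwrite("pics/wrist12.png",d["img"])
P=O-76*EX+45*EY;print("pivot",P)
v=o["position"][:2]-P;print("r",np.hypot(*v)); vb=[v@EX,v@EY];th=np.arctan2(-vb[0],-vb[1]);print("theta",np.degrees(th))
# arc rows
s=(o["position"],R);n=27
rows=[]
import io,contextlib
p0,Rc=o["position"].copy(),R.copy();y0=np.degrees(np.arctan2(R[1,2],R[0,2]));end=-0.03
pc=p0.copy()
for i in range(n):
    t=th+(end-th)*(i+1)/n
    dd=-np.sin(t)*EX-np.cos(t)*EY
    g=np.r_[P+90*dd,36.0]
    yaw=np.radians(-14)-t
    sft=np.round(Rc.T@(g-pc)/50,2); a=np.round(Ro.from_matrix(Rc.T@down(yaw)).as_rotvec()/np.radians(8),2)
    rows.append([sft.tolist(),a.tolist()]);pc=pc+Rc@(sft*50);Rc=Rc@Ro.from_rotvec(a*np.radians(8)).as_matrix()
for k in range(0,n,9): print(str(rows[k:k+9]).replace(" ",""))
```

```text
[462.68616455  44.27527701  36.59085848] -116.18681239673283 19.96318122651114 [ 0.45541141  0.57042534 -0.01110526]
pivot [502.45062825 125.14401011]
r 90.1163945471474
theta 102.18409164510862
[[[0.01,0.12,-0.01],[-0.48,-0.0,-0.0]],[[0.0,0.12,-0.0],[-0.48,-0.0,-0.0]],[[0.0,0.12,-0.0],[-0.48,-0.0,-0.0]],[[0.0,0.12,-0.01],[-0.48,-0.0,-0.0]],[[0.0,0.12,-0.0],[-0.49,-0.0,-0.0]],[[0.0,0.12,-0.01],[-0.48,-0.0,-0.0]],[[0.0,0.13,0.0],[-0.48,-0.0,-0.0]],[[0.0,0.12,-0.0],[-0.48,-0.0,-0.0]],[[0.0,0.12,-0.01],[-0.48,0.0,-0.0]]]
[[[0.0,0.12,-0.0],[-0.48,0.0,-0.0]],[[0.0,0.12,-0.01],[-0.48,0.0,-0.0]],[[0.0,0.12,-0.0],[-0.48,0.0,-0.0]],[[0.0,0.12,-0.01],[-0.48,0.0,-0.0]],[[0.0,0.12,0.0],[-0.48,0.0,-0.0]],[[0.0,0.12,-0.0],[-0.49,0.0,-0.0]],[[0.0,0.12,-0.01],[-0.48,0.0,-0.0]],[[0.0,0.12,-0.0],[-0.48,0.0,-0.0]],[[0.0,0.12,-0.0],[-0.48,0.0,-0.0]]]
[[[0.0,0.13,-0.01],[-0.48,0.0,-0.0]],[[0.0,0.12,-0.0],[-0.48,0.0,-0.0]],[[0.0,0.12,-0.01],[-0.48,0.0,-0.0]],[[0.0,0.12,-0.0],[-0.48,0.0,-0.0]],[[0.0,0.12,-0.01],[-0.48,0.0,-0.0]],[[0.0,0.12,0.0],[-0.49,0.0,-0.0]],[[0.0,0.12,-0.0],[-0.48,0.0,-0.0]],[[0.0,0.12,-0.01],[-0.48,0.0,-0.0]],[[0.0,0.12,-0.0],[-0.48,0.0,-0.0]]]
```

View pics/wrist12.png

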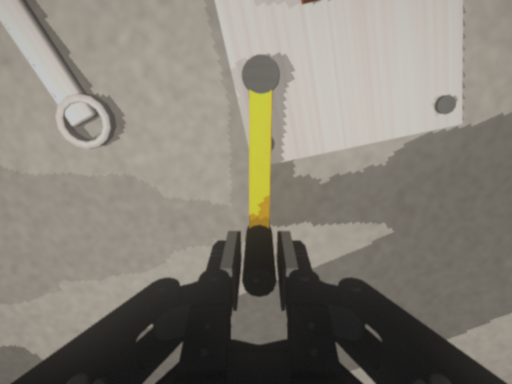

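The knob is caged between the jaws (260,260). Swinging along the arc.

>>> servo_tool(rows=[[[0.01,0.12,-0.01],[-0.48,0,0]],[[0,0.12,0],[-0.48,0,0]],[[0,0.12,0],[-0.48,0,0]],[[0,0.12,-0.01],[-0.48,0,0]],[[0,0.12,0],[-0.49,0,0]],[[0,0.12,-0.01],[-0.48,0,0]],[[0,0.13,0],[-0.48,0,0]],[[0,0.12,0],[-0.48,0,0]],[[0,0.12,-0.01],[-0.48,0,0]]])

```text
time: 21.8
position: [515.3, 35.8, 35.9]
eef_rot: [0.461, 0.536, -0.462, 0.536]
contact_force: [-1.8, -1.3, 1.1]
gripper_width: 19.5
```

Run:
```python
from h import *
st();print(arm.get_obs()["q"])
d=imaging.get_image("wrist");cv2.imwrite("pics/wrist13.png",d["img"])
```

```text
t 21.8 blk -159.6 10.96 z 35.9 F ex,ey,z -1.7 1.4 1.1 T [-0.36  0.33  0.04] w 19.5
[-0.28675875  0.67950456  0.15747167  2.22230001 -0.38411059  0.26587261
  0.35793791]
```

View pics/wrist13.png

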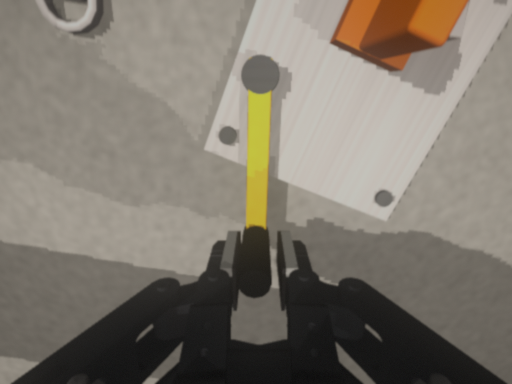

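>>> servo_tool(rows=[[[0,0.12,0],[-0.48,0,0]],[[0,0.12,-0.01],[-0.48,0,0]],[[0,0.12,0],[-0.48,0,0]],[[0,0.12,-0.01],[-0.48,0,0]],[[0,0.12,0],[-0.48,0,0]],[[0,0.12,0],[-0.49,0,0]],[[0,0.12,-0.01],[-0.48,0,0]],[[0,0.12,0],[-0.48,0,0]],[[0,0.12,0],[-0.48,0,0]]])

```text
time: 22.75
position: [563.2, 58.9, 35.8]
eef_rot: [0.281, 0.649, -0.281, 0.648]
contact_force: [-1.8, 0.1, 0.0]
gripper_width: 19.8
```

Run:
```python
from h import *
st();print(arm.get_obs()["q"])
```

```text
t 22.75 blk -125.57 -29.98 z 35.83 F ex,ey,z -0.4 1.8 0.0 T [-0.12  0.35 -0.01] w 19.8
[-0.24781483  0.70014509  0.06432281  2.1048461  -0.12393097  0.34157587
  0.67149244]
```

>>> servo_tool(rows=[[[0,0.13,-0.01],[-0.48,0,0]],[[0,0.12,0],[-0.48,0,0]],[[0,0.12,-0.01],[-0.48,0,0]],[[0,0.12,0],[-0.48,0,0]],[[0,0.12,-0.01],[-0.48,0,0]],[[0,0.12,0],[-0.49,0,0]]])

```text
time: 23.35
position: [584.2, 88.4, 35.8]
eef_rot: [0.145, 0.692, -0.146, 0.692]
contact_force: [-2.4, -0.9, 0.9]
gripper_width: 19.4
```

Run:
```python
from h import *
st();print(arm.get_obs()["q"])
d=imaging.get_image("wrist");cv2.imwrite("pics/wrist14.png",d["img"])
```

```text
t 23.35 blk -91.84 -43.17 z 35.82 F ex,ey,z -1.4 2.1 0.9 T [-0.14  0.29  0.02] w 19.4
[-0.23488694  0.713225   -0.01725517  2.04462982  0.03065487  0.3853809
  0.88010587]
```

View pics/wrist14.png

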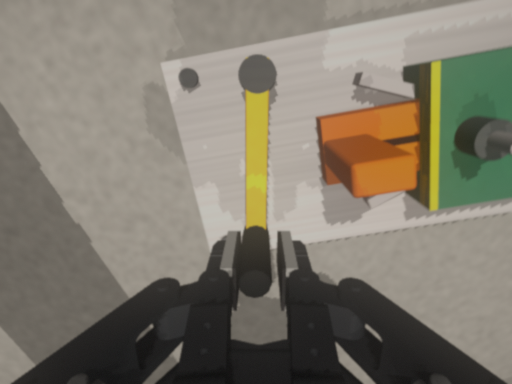

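>>> servo_tool(rows=[[[0,0.12,0],[-0.48,0,0]],[[0,0.12,-0.01],[-0.48,0,0]],[[0,0.12,0],[-0.3,0,0]],[[0,0.02,0],[0,0,0]],[[0,0,0],[0,0,0]],[[0,0,0],[0,0,0]]])

```text
time: 24.0
position: [589.5, 104.1, 35.7]
eef_rot: [0.085, 0.703, -0.087, 0.701]
contact_force: [-1.8, -8.0, 2.6]
gripper_width: 19.4
```

Run:
```python
from h import *
st()
d=imaging.get_image("wrist");cv2.imwrite("pics/wrist15.png",d["img"])
```

```text
t 24.0 blk -75.37 -44.58 z 35.73 F ex,ey,z -8.2 -0.2 2.6 T [-1.58  0.38 -0.04] w 19.4
```

View pics/wrist15.png

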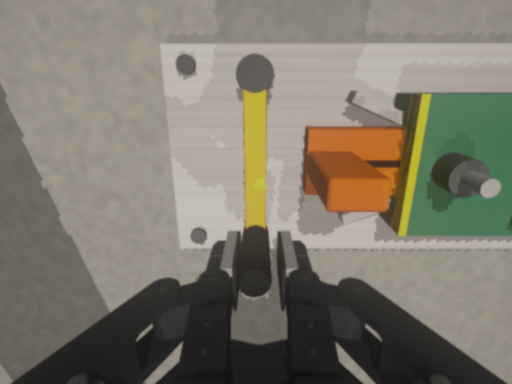

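The keeper meets its shut stop (8 N). Releasing and lifting.

>>> servo_tool(rows=[[[0,-0.04,0],[0,0,0]],[[0,0,0],[0,0,0]],[[0,0,0],[0,0,0]],[[0,0,0],[0,0,0]],[[0,0,0],[0,0,0]]], gripper=50)

```text
time: 24.55
position: [590.3, 105.2, 36.1]
eef_rot: [0.084, 0.702, -0.084, 0.702]
contact_force: [0.2, -0.7, 0.3]
gripper_width: 42.7
```

>>> servo_tool(rows=[[[-0.3,0,0],[0,0,0]],[[-0.5,0,0],[0,0,0]],[[-0.5,0,0],[0,0,0]],[[-0.6,0,0],[0,0,0]],[[-0.6,0,0],[0,0,0]],[[-0.6,0,0],[0,0,0]],[[0,0,0],[0,0,0]],[[0,0,0],[0,0,0]],[[0,0,0],[0,0,0]]])

```text
time: 25.45
position: [589.7, 104.8, 190.9]
eef_rot: [0.084, 0.702, -0.084, 0.702]
contact_force: [-0.1, 0.7, -0.1]
gripper_width: 42.4
```

Run:
```python
from h import *
st()
d=imaging.get_image("wrist");cv2.imwrite("pics/wrist16.png",d["img"]);np.savez("wrist16.npz",**d)
s=imaging.get_image("scene");cv2.imwrite("pics/scene16.png",cv2.resize(s["img"][140:280,80:480],None,fx=2,fy=2))
P=O-76*EX+45*EY
for nm,p in [("pivot",np.r_[P,24]),("shut knob top",np.r_[P-90*EY,68]),("tab top exp",np.r_[O-37*EX,76])]: print(nm,proj(d,p))
w=cloud(d);m=masks(d["img"])["orange"];q=w[m];q=q[q[:,2]>65];c=q.mean(0);print("tab top",c,(c[:2]-O)@EX,(c[:2]-O)@EY,cv2.minAreaRect(q[:,:2].astype(np.float32)))
h=d["img"].max(-1);
```

```text
t 25.45 blk -74.64 -44.61 z 190.86 F ex,ey,z 0.6 0.2 -0.1 T [-0.   -0.01  0.01] w 42.4
pivot [257.51295423  79.02272643]
shut knob top [257.01561873 179.64069575]
tab top exp [302.1040047  133.19911414]
tab top [557.73928389 161.56977058  73.94376088] -27.280703906067814 0.16584274815893865 ((557.9334106445312, 161.5557861328125), (2.6935203075408936, 4.80790376663208), 33.038291931152344)
```

View pics/wrist16.png

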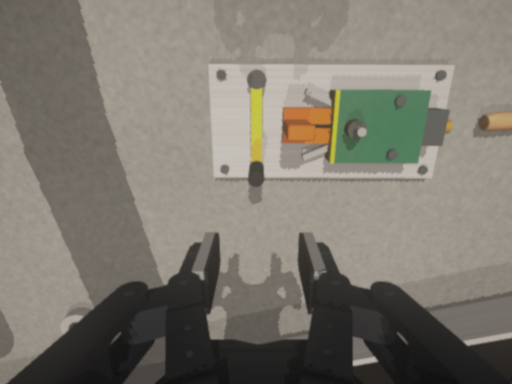

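View pics/scene16.png

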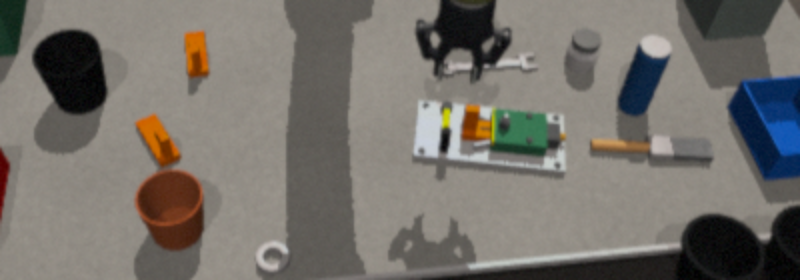

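Run:
```python
from h import *
d=dict(np.load("wrist16.npz"));cv2.imwrite("pics/z16.png",cv2.resize(d["img"][50:195,195:465],None,fx=2.9,fy=2.9,interpolation=cv2.INTER_CUBIC))
for x in(-35,-37,-39): print([ (proj(d,np.r_[O+(x+k)*EX,76])-[195,50])*2.9 for k in(-12,12)])
```

```text
[array([277.1764698 , 241.11307434]), array([357.38706919, 241.50748243])]
[array([270.49074475, 241.08019959]), array([350.70412868, 241.47462136])]
[array([263.80478757, 241.04732369]), array([344.0209562 , 241.44175916])]
```

View pics/z16.png

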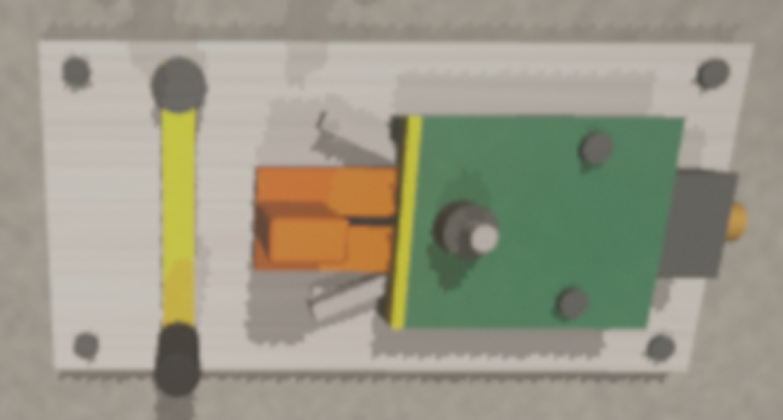

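The tab top spans columns 271–348 in this crop, which puts the grip at x of about -37.2 mm, where the nose met the stop. The keeper lies straight across. Handing in.

```bash
python3 -c "
from plant import arm
print(arm.finish_job())"
```

```text
the job is handed in; nothing more can be done
None
```

The orange shoe is seated against the hidden stop, the yellow keeper is shut behind it, and the job is handed in at about 25.5 s of the 69 s allowed. No verdict was reported, so the result below rests on my own checks.

**What I did:**
- **Shoe:** I took the shoe farthest to the robot's left, laid it on the bed and slid it in with the nose centred to about 0.3 mm.
- **Stop:** Sliding drag was a steady 5 N or so. The stop met the shoe with the grip at about x = -37.2 mm. I pressed to about 16.5 N in total, which leaves an estimated 9–11 N on the stop, held it, then let go. The stop force is worked out from the wrist reading, not measured directly.
- **Keeper:** I swung it by the knob from about 102° until it met its shut stop with about 8 N at the tool, then released it and lifted clear.

**Last checks:**
- **Shoe position:** the tab is still at about x = -37.2 mm, where contact began, and lined up with the block.
- **Keeper:** the arm lies straight across behind the shoe, at about 0 rad by eye.
- **Contact and bystanders:** the tool read no contact force after lifting away. In the last scene picture the bystanders look unmoved, but I did not measure them.
- **One check disagreed:** the depth-based tab position came out at x = -27 mm. It rested on only a few pixels at one edge of the tab top, so I discarded it in favour of the outline measurement in the picture.

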